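# Hang the scrap pail on the snap hook

## Task

Swing the little steel pail's wire bail up from where it lies flat, lift the pail by it, and hang it on the hook of the stand: press the bail down past the hook's sprung gate without forcing it, lower it until it rests on the bottom of the hook with the gate shut above it, and only then let go. Keep the pail upright, do not lean hard on the hook, and leave the other things on the bench where they are.

Things in the scene. Friction and masses are not known exactly. Their poses are not given: they have to be found in the camera images.
- pail: loose open steel pail, 70 mm across at the rim, 62 mm tall, about 0.25 to 0.5 kg. Origin at the centre of its underside, z up; its bail pivots are on its y axis, at y = +/-41 mm, 56 mm above the origin.
- bail (a joint): the pail's bail, a U of 6 mm wire that swings about the pail's y axis; 0 = flat, level with its pivots, out to the pail's -x side; 1.57 = upright; 3.14 = flat on the +x side. A little stiff: it stays about where it is left. Distances along it from the pivots: legs 82 mm apart to 30 mm, sloping in to 54 mm apart (wire centres) at 43 mm, parallel to 105 mm, then a slightly peaked cross bar.
- bail_mid (a point): middle of the bail's cross bar (wire centre), 115 mm from the pivot line; this is what goes into the hook.
- bail_grip (a point): midway between the bail's two parallel legs, 93 mm from the pivot line. Gripping over the outside of both legs here (60 mm wide) leaves the bar's middle free for the hook; held lightly (about 4 N) the wires turn in the pads, so the same grip serves to swing the bail up.
- stand: fixed stand: base plate 125 x 130 x 12 mm, post 18 mm thick and 288 mm tall at x = +85 mm in its frame, and a 10 mm thick hook reaching from a collar on the post towards -x. Origin on the bench straight below the hook's throat. The hook lies in the frame's xz plane, open upward; the bail's bar must cross it along the frame's y.
- throat_low (a point): lowest point of the hook's throat if the collar is at its lowest setting, 210 mm above the bench. The collar is clamped anywhere from 0 to 40 mm higher, differently each time and not measured. Above the true lowest point: hook's underside -10 mm, closed gate's top 32 mm, nose top 35 mm (x -17 to -5 mm), shank top 34 mm (x +18 to +30). Seated bar: wire centre 3 mm up, x about -2 mm.
- gate (a joint): sprung flap, 22 mm, pivoted at x = +18 mm in the stand's frame, closing the mouth (x = -5 to +18 mm) towards the nose; 0 = shut, grows as it is pressed down. Pressing through takes 7 to 12 N, pail's weight included; the bar slips past at 0.6 to 1.1 rad, 13 to 22 mm below first touch; the flap springs shut above it. The hook is rigid and delicate: keep under 15 N on it.
- flux_tin: loose open flux tin, 50 mm across, 16 mm high; a bystander, origin at the centre of its underside
- gear_1: loose white gear, 36 mm across, 11 mm high; a bystander, origin at the centre of its underside
- solder_reel: loose reel of solder, 64 x 54 x 42 mm; a bystander, origin at the centre of its underside
- roller: loose black feed roller lying down, 52 mm long, 20 mm thick; a bystander

How it is judged:
On the way, in this order (a step that is already met when the one before it is completed fails the run):
1. the bail is swung up to upright (within about 0.3 rad) (value of joint bail between 1.27 and 1.87 rad), for 0.1 s.
2. the bail presses the gate open (value of joint gate above 0.45 rad and contact force between pail and stand above 1 N).
3. still held by the gripper, the bail rests on the hook with the gate shut above it (value of joint gate below 0.08 rad and contact force between pail and stand above 2 N and contact force between the fingers and pail above 0.3 N), for 0.1 s.
At the end, for the whole second after the job is handed in: The pail hangs still (under 0.08 m/s) from the hook: bar in the throat (9 mm before to 6 mm behind its centre, within 20 mm sideways), gate shut above it (under 0.06 rad), hook carrying over 1.5 N, underside over 20 mm above the bench, within 0.35 rad of upright (value of joint gate below 0.06 rad and contact force between pail and stand above 1.5 N and height (world z) of pail above 0.02 m and x of bail_mid in the frame of stand between -0.009 and 0.006 m and y of bail_mid in the frame of stand between -0.02 and 0.02 m and angle between pail's own z axis and vertical below 0.35 rad and linear speed of pail below 0.08 m/s); the robot touches nothing.
It fails at once if more than 18 N between the pail or its bail and the stand (contact force between pail and stand above 18 N).
It fails at once if the pail tipped by more than 0.6 rad (angle between pail's own z axis and vertical above 0.6 rad).
It fails at once if a bystander moved by more than 25 mm (distance of any of flux_tin, gear_1, solder_reel, roller from where it was at the start of the episode above 0.025 m).
It also fails if it takes over 72 s, if anything falls off the work surface, if the arm or the gripper's body presses on something with over 40 N, if the wrist force passes 120 N, or if a joint passes its speed limit or range.

## Robot

A 6-joint arm with a two-finger parallel gripper is mounted at the origin on a cart in front of the work surface, level with it; the furniture and walls round the work are solid. World frame = base frame: x ahead of the robot, y to its left, z up, the work surface at z = 0. Lengths are in m, angles in rad, forces in N, time in s.
With the tool pointing down it reaches from about 0.35 to 0.725 m from the base axis. Payload 6 kg.
Tool frame: the origin (TCP) lies at the very end of the fingers, on their centre line; the grasp point (between the pads) lies 19 mm behind it; z points along the fingers, y is the line along which they close (so a half turn about z gives the same grasp; the last joint's range is limited). The gripper opens to 85 mm and grips with 20 to 120 N. Pads are 22 mm wide; open, the fingers measure 114 mm over their backs; the gripper's body (76 mm by 85 mm) begins 54 mm behind the grasp point. The pads swing forward as they close: fully open they stand 13 mm farther back than shut.
Start: joints at [0.334, 0.04, 0.085, 0, -1.615, -0.334], TCP at [0.6, 0, 0.231] pointing down, gripper open.
Joint ranges: [-2.56, 2.56], [-1.29, 2.01], [-1.08, 1.49], [-3.29, 1.98], [-2.81, -0.18], [-2.99, 2.99]. Speed limits (rad/s): [2.57, 2.57, 3.01, 3.14, 3.14, 3.14].

## Interface

Orientations are given as a unit quaternion [w, x, y, z].
In Python, from rig import observe, vision, ticket gives the robot as it stands.
- The arm moves only by the tool jog_arm, never from a script. Its argument "deltas" is one flat list of numbers, 4 for each row, row after row: the shift along the tool's x, y, z in m, then the turn about the tool's z in rad. A call has 1 to 12 rows; each row is the pose to reach, as a shift and turn from the pose commanded when the call began, along the tool's axes at that moment; what a row does not reach only later rows make up. A row lasts 1/10 s, in which the tool goes at most 50 mm and 8.59 degrees, less where a joint would pass 70% of its speed; a pose out of reach is approached as far as the arm can. A call with a gripper value outside its range is refused whole. "jaw" is the finger opening in m, from 0 to 0.0854, set as the call begins (left out, the last holds). The fingers move at their own pace and stop on an object; the grip force is fixed at half the most. Time passes only in rows, so rows that repeat a pose let the fingers close. It gives the time, the measured TCP pose, the force, the opening and the grip force at its end, in the units of the state.
- observe(): the state, without advancing time (a new reading comes with each control period).
- vision.grab_frame(name): name is "scene" or "side" or "wrist"; returns (picture, depth): 400x640x3 uint8, blue, green, red; 400x640 float32, m along the optical axis (not along the pixel's ray), 0 where there is no reading.
- vision.get_calibration(name): a dict with "fx", "fy", "cx", "cy" (pixels), "R" (3x3) and "t" (3): a world point X has camera coordinates R X + t; the wrist camera has in their place "hand_eye" (4x4, takes a point from camera to tool coordinates, whose origin is the TCP and whose axes are the flange's). Camera axes: x right, y down, z forward; pixel columns grow to the right and rows downward; lengths in m; the calibration is good to about 2 mm. A picture is of the moment at which its call begins: read the wrist's pose just before it. get_calibration takes no time and is no camera call.
- ticket.finish_job(): hands the job in; it is judged then, once.
The state is a dict: "time_s": time; "qpos": joint angles; "dq": joint speeds; "tau": joint torques, N m; "eef_pos": TCP position; "tcp_rot": TCP orientation; "ft_force": force on the tool from outside, world axes, zero at the start; "wrist_torque": the same for the moment, N m; "width": opening from 0.0 (shut) to 1.0 (fully open); "finger_force": force on a finger pad.
Only numpy, scipy, OpenCV 4.12 (cv2) and the standard library are available. Lean on these libraries where they do the work, as an engineer would, in place of code of your own. Each camera call takes 0.05 s, during which the arm holds its last target. There are 200 camera calls.

## Working session

There is one attempt and no reset: what is moved stays moved. The work goes in short steps, Python scripts to look and compute and a tool call to move; the robot and the scene stay as the last step left them, time stands still between calls to the robot, and variables do not carry over. Pictures are saved under pics/ and viewed, at most 12 in all, crops included, and the job is handed in when it is done.

Besides the shell and the picture viewer there is one more tool, called after ">>>" as name(argument=value, ...) on one line, values as JSON. jog_arm: Moves the arm, as the interface text tells. Its arguments: {"type":"object","properties":{"deltas":{"type":"array","items":{"type":"number"}},"jaw":{"type":"number"}},"required":["deltas"]}

```bash
ls; mkdir -p pics; cat > h.py <<'E'
import numpy as np, cv2
from rig import observe, vision, ticket
def grab(n):
    s=observe(); p,d=vision.grab_frame(n); np.savez(f'pics/{n}.npz',p=p,d=d,pos=s['eef_pos'],rot=s['tcp_rot']); return p,d,s
def cloud(n,d,s=None):
    c=vision.get_calibration(n); v,u=np.indices(d.shape)
    P=np.stack([(u-c['cx'])/c['fx']*d,(v-c['cy'])/c['fy']*d,d],-1)
    if 'R' in c: return (P-np.array(c['t']))@np.array(c['R'])
    H=np.array(c['hand_eye']); P=P@H[:3,:3].T+H[:3,3]
    from scipy.spatial.transform import Rotation as R
    w,x,y,z=s['tcp_rot']; return P@R.from_quat([x,y,z,w]).as_matrix().T+np.array(s['eef_pos'])
E
python3 - <<'E'
from h import *
print(observe())
for n in('scene','side'):
    p,d,s=grab(n); cv2.imwrite(f'pics/{n}0.png',p)
    c=vision.get_calibration(n); print(n,-np.array(c['R']).T@c['t'],np.array(c['R'])[2],c['fx'])
E
```

```text
pics
{'time_s': 0.0, 'qpos': array([ 3.33669792e-01,  4.07931185e-02,  8.38236465e-02, -5.09520547e-04,
       -1.61548678e+00, -3.33717566e-01]), 'dq': array([ 7.44192129e-05, -2.78352057e-04,  5.32685056e-04, -1.34838078e-03,
       -1.07663117e-04, -8.08349647e-04]), 'tau': array([-7.27207535e-04, -3.68200672e+01,  3.47413230e+01,  6.93227157e+00,
       -5.48646509e-03, -9.47124363e-06]), 'eef_pos': array([5.99673998e-01, 8.18666407e-05, 2.30287520e-01]), 'tcp_rot': array([-6.35623420e-04, -7.07097523e-01,  7.07115507e-01,  5.91266080e-04]), 'ft_force': array([ 0.66122667,  0.14904152, -1.24873538]), 'wrist_torque': array([-0.04051704, -0.02909959,  0.01473098]), 'finger_force': 0.0, 'width': 0.9992962239956891}
scene [ 0.08494962 -0.53265514  0.67915855] [ 0.55007452  0.60046911 -0.58039199] 477.0661841106385
side [ 0.07477073 -0.67430379  0.65228775] [ 0.49414406  0.70603506 -0.5072831 ] 410.010556342445
```

View pics/scene0.png

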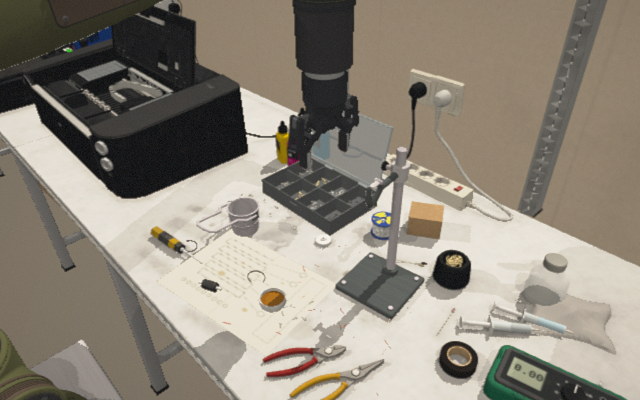

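View pics/side0.png

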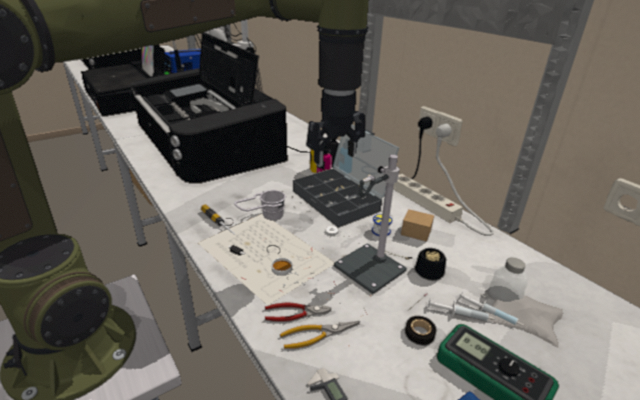

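The scene view shows the pail at about (243,212) with its bail lying left to (198,222). The stand base is at (380,284), the post top at (401,152) and the hook near (375,190). I'll enlarge those two areas.

```bash
python3 - <<'E'
from h import *
z=np.load('pics/scene.npz');p,d=z['p'],z['d']
a=cv2.resize(p[185:245,185:275],None,fx=8,fy=8,interpolation=cv2.INTER_CUBIC)[:, :720]
b=cv2.resize(p[145:215,350:420],None,fx=8,fy=8,interpolation=cv2.INTER_CUBIC)
cv2.imwrite('pics/a.png',a);cv2.imwrite('pics/b.png',b)
X=cloud('scene',d)
np.set_printoptions(precision=3,suppress=True)
# pail rim points: 
box=X[185:245,185:275].reshape(-1,3)
m=(box[:,2]>.015)&(box[:,2]<.09)
q=box[m]; print(len(q),q.min(0),q.max(0))
r=q[(q[:,2]>.054)]; print(np.histogram(q[:,2],12))
import sys
# base top
B=X[240:330,320:440].reshape(-1,3); k=B[(abs(B[:,2]-.012)<.004)]
print(len(k)); rect=cv2.minAreaRect(k[:,:2].astype(np.float32)*1000); print(rect)
P=X[150:280,380:415].reshape(-1,3); k=P[(P[:,2]>.03)&(P[:,2]<.3)&(P[:,0]>.4)&(P[:,0]<.8)]
print(np.median(k,0),k.max(0))
for n,(u,v) in dict(rimL=(229,204),rimR=(259,204),barm=(199,222),gear=(323,240),reel=(381,222)).items(): print(n,X[v,u])
E
```

```text
1254 [0.427 0.157 0.015] [0.664 0.29  0.078]
(array([ 84, 100,  99, 113,  98,  82,  72, 107, 203, 142,  73,  81]), array([0.015, 0.02 , 0.026, 0.031, 0.036, 0.041, 0.047, 0.052, 0.057,
       0.062, 0.068, 0.073, 0.078]))
2974
((613.772216796875, -97.80662536621094), (143.6808624267578, 264.3337707519531), 18.025598526000977)
[ 0.654 -0.124  0.189] [ 0.8   -0.002  0.289]
rimL [0.527 0.232 0.063]
rimR [ 0.625  0.26  -0.001]
barm [0.44  0.214 0.07 ]
gear [0.634 0.044 0.008]
reel [ 0.741 -0.028  0.039]
```

View pics/a.png

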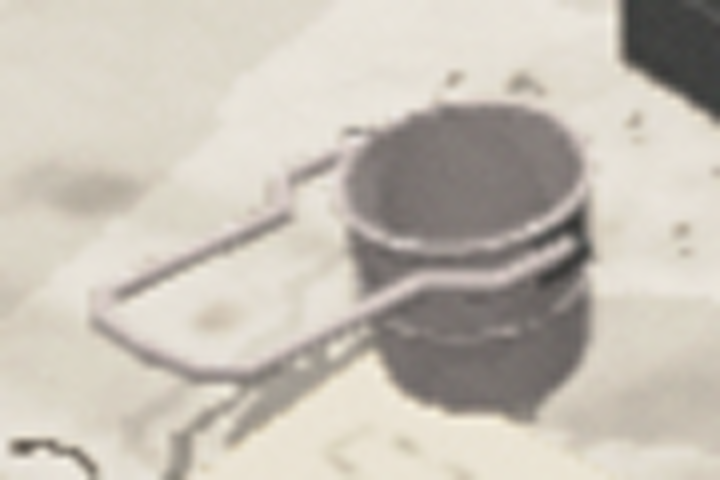

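View pics/b.png

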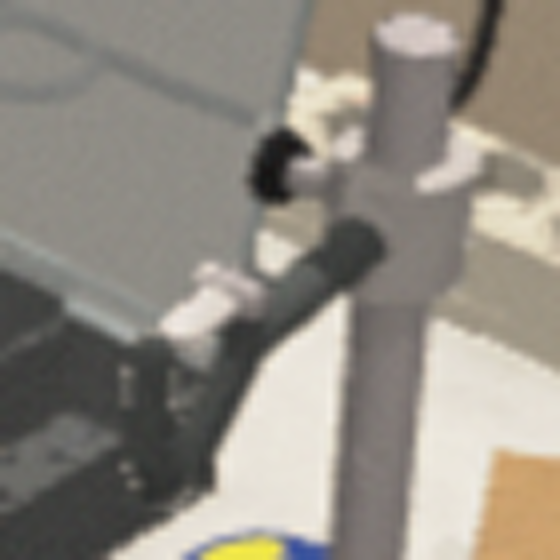

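The crops show these points:
- **Rim ellipse:** left (345,180), right (587,185), top (470,103), bottom (460,247).
- **Bail:** bar corners at (97,305) and (245,375), near pivot at (575,242), leg kinks at (275,205) and (425,278).
- **Stand:** post top at (415,35), nose around (140,345), hook bottom around (180,495), gate (silver) around (210,300).

I'll turn these into positions with ray-plane intersections.

```bash
cat >> h.py <<'E'
np.set_printoptions(precision=4,suppress=True)
def ray(n,u,v):
    c=vision.get_calibration(n);R=np.array(c['R']);o=-R.T@c['t'];r=R.T@np.array([(u-c['cx'])/c['fx'],(v-c['cy'])/c['fy'],1]);return o,r
def onz(n,u,v,z):
    o,r=ray(n,u,v);return o+r*(z-o[2])/r[2]
def onplane(n,u,v,p0,nn):
    o,r=ray(n,u,v);return o+r*((p0-o)@nn)/(r@nn)
E
python3 - <<'E'
from h import *
A=lambda u,v:(185+u/8-.44,185+v/8-.44)
Bc=lambda u,v:(350+u/8-.44,145+v/8-.44)
for k,(u,v) in dict(L=(345,180),R=(587,185),T=(470,103),B=(460,247)).items(): print('rim',k,onz('scene',*A(u,v),.062))
for k,(u,v) in dict(cf=(97,305),cn=(245,375),mid=(180,362),kf=(275,205),kn=(425,278),kn2=(490,278),pn=(575,242)).items(): print('bail',k,onz('scene',*A(u,v),.056))
print('post',onz('scene',*Bc(415,35),.288))
for n in('scene','side'):
    z=np.load(f'pics/{n}.npz');X=cloud(n,z['d']); g=z['p'].max(2)
    m=((abs(X[...,2]-.012)<.006)&(abs(X[...,0]-.6)<.2)&(abs(X[...,1]+.08)<.15)&(g<95)).astype(np.uint8)
    m=cv2.morphologyEx(m,cv2.MORPH_OPEN,np.ones((3,3)));l,L,st,_=cv2.connectedComponentsWithStats(m)
    i=1+np.argmax(st[1:,4]); cs=max(cv2.findContours((L==i).astype(np.uint8),0,1)[0],key=cv2.contourArea)
    w=np.array([onz(n,*q[0],.012)[:2] for q in cs],np.float32)*1000
    print(n,st[i],cv2.minAreaRect(w), X[L==i].mean(0))
    o=X[(X[...,2]>.2)&(X[...,2]<.3)&(abs(X[...,1]+.05)<.12)&(X[...,0]>.55)&(X[...,0]<.75)]
    print(len(o))
E
```

```text
rim L [0.5188 0.2259 0.062 ]
rim R [0.5649 0.1767 0.062 ]
rim T [0.5655 0.2315 0.062 ]
rim B [0.5232 0.1785 0.062 ]
bail cf [0.443  0.2332 0.056 ]
bail cn [0.4546 0.1801 0.056 ]
bail mid [0.4455 0.1967 0.056 ]
bail kf [0.5025 0.2372 0.056 ]
bail kn [0.5125 0.1808 0.056 ]
bail kn2 [0.525  0.1684 0.056 ]
bail pn [0.5511 0.1651 0.056 ]
post [ 0.6601 -0.1205  0.288 ]
scene [337 272  60  35 499] ((604.51708984375, -107.77454376220703), (104.49896240234375, 80.75985717773438), 12.012340545654297) [ 0.5957 -0.1245  0.0113]
1696
side [ 335  247   71   46 1693] ((620.1974487304688, -129.4058837890625), (125.37715148925781, 131.16009521484375), 6.900651931762695) [ 0.6147 -0.1339  0.0125]
1103
```

```bash
cat > fitb.py <<'E'
from h import *
from scipy.optimize import least_squares
A=lambda u,v:np.array((185+u/8-.44,185+v/8-.44))
def proj(n,P):
    c=vision.get_calibration(n);q=np.array(c['R'])@P+np.array(c['t']);return np.array([c['fx']*q[0]/q[2]+c['cx'],c['fy']*q[1]/q[2]+c['cy']])
px=[A(97,305),A(245,375),A(275,205),A(425,278),A(490,278)]
loc=[(.105,.027),(.105,-.027),(.043,.027),(.043,-.027),(.030,-.041)]
def f(q,n='scene'):
    x,y,yaw,a=q;c,s=np.cos(yaw),np.sin(yaw);r=[]
    W=lambda X,Y,Z:np.array([x+c*X-s*Y,y+s*X+c*Y,Z])
    for (l,w),p in zip(loc,px):
        # +/-: local far side is +y if yaw~0
        r+=list(proj(n,W(-l*np.cos(a),w,.056+l*np.sin(a)))-p)
    r+=list(3*(proj(n,np.array([x,y,.062]))-A(466,180)+[0,0])/1)
    return np.array(r)
if __name__=='__main__':
    for a0 in(0,.3):
        s=least_squares(f,[.543,.203,0,a0]);print(s.x,s.fun.round(1))
    p,d,st=grab('wrist');cv2.imwrite('pics/w0.png',p);print(vision.get_calibration('wrist'))
E
python3 fitb.py; python3 -c "
from h import *
p=np.load('pics/side.npz')['p'];cv2.imwrite('pics/c.png',cv2.resize(p[145:295,330:410],None,fx=6,fy=4,interpolation=cv2.INTER_CUBIC))"
```

```text
[0.5428 0.2032 0.1505 0.1642] [ 0.7 -1.2 -0.2 -0.1  0.9  1.1 -0.3  1.1  0.6  1.3 -0.6 -0.7]
[0.5428 0.2032 0.1505 0.1642] [ 0.7 -1.2 -0.2 -0.1  0.9  1.1 -0.3  1.1  0.6  1.3 -0.6 -0.7]
{'fx': 342.6689543878193, 'fy': 342.6689543878193, 'cx': 319.1013678450346, 'cy': 204.10953673536036, 'hand_eye': array([[-0.0009, -0.9449, -0.3275,  0.0839],
       [ 1.    , -0.0009, -0.0002,  0.0003],
       [-0.0001, -0.3275,  0.9449, -0.1428],
       [ 0.    ,  0.    ,  0.    ,  1.    ]])}
```

View pics/w0.png

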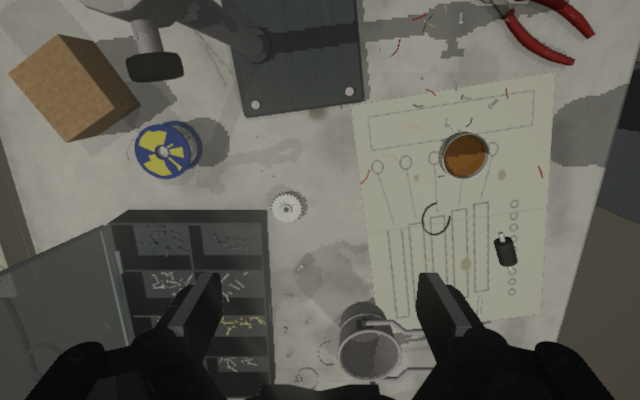

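The wrist image shows the stand cut off at the top, with its base edge from about (243,115) to (367,98), and the pail at (370,355). I'll raise the arm and shift it to look straight down on the hook.

>>> jog_arm(deltas=[0.02, 0, -0.05, 0, 0.04, 0, -0.1, 0, 0.05, 0, -0.15, 0, 0.05, 0, -0.17, 0, 0.05, 0, -0.17, 0, 0.05, 0, -0.17, 0])

```text
time_s: 0.75
eef_pos: [0.6002, -0.0498, 0.4011]
tcp_rot: [-0.0, 0.707, -0.707, -0.0]
ft_force: [1.2, 0.2, -0.8]
width: 1.0
finger_force: 0.0
```

```bash
python3 - <<'E'
from h import *
p,d,s=grab('wrist');print(s['eef_pos'],s['tcp_rot'],s['time_s']);cv2.imwrite('pics/w1.png',p)
X=cloud('wrist',d,s)
m=(X[...,2]>.2)&(X[...,2]<.3)&(d>.1); v,u=np.nonzero(m);print(u.min(),u.max(),v.min(),v.max())
E
```

```text
[ 0.6002 -0.0498  0.4011] [-0.0003  0.7071 -0.7071 -0.0002] 0.75
107 368 81 349
```

View pics/w1.png

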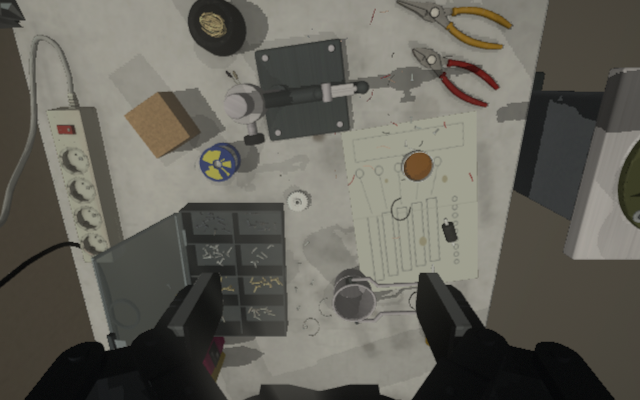

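The top view shows the hook running from the post top at (240,105) to its nose at (365,87). The pail is at (355,300) with its bail to the right. I'll enlarge the hook.

```bash
python3 - <<'E'
from h import *
z=np.load('pics/wrist.npz');p,d=z['p'],z['d'];s=dict(eef_pos=z['pos'],tcp_rot=z['rot'])
X=cloud('wrist',d,s)
a=cv2.resize(p[70:130,220:380],None,fx=5,fy=5,interpolation=cv2.INTER_CUBIC)
b=cv2.resize(p[265:330,325:425],None,fx=5,fy=5,interpolation=cv2.INTER_CUBIC)
c=np.zeros((630,800,3),np.uint8);c[:300]=a;c[305:630,:500]=b;cv2.imwrite('pics/d.png',c[:600])
for u in range(236,370,5):
    v=round(105+(u-240)*(87-105)/125); q=X[v-3:v+4,u].reshape(-1,3);q=q[q[:,2]>.18]
    if len(q):
        i=np.argsort(-q[:,2])[:3];print(u,v,len(q),q[i].mean(0))
E
```

```text
236 106 7 [ 0.6596 -0.1187  0.2888]
241 105 7 [ 0.6558 -0.1201  0.289 ]
246 104 7 [ 0.6524 -0.1201  0.2883]
251 103 7 [ 0.6515 -0.1196  0.274 ]
256 103 7 [ 0.65   -0.1209  0.2607]
261 102 7 [ 0.6461 -0.1214  0.2599]
266 101 7 [ 0.6433 -0.1218  0.2515]
271 101 7 [ 0.6393 -0.1225  0.2511]
276 100 7 [ 0.6351 -0.1231  0.2514]
281 99 7 [ 0.631  -0.1246  0.2506]
286 98 7 [ 0.618  -0.1261  0.3484]
291 98 7 [ 0.6228 -0.1249  0.2515]
296 97 7 [ 0.6187 -0.1239  0.2518]
301 96 7 [ 0.6147 -0.1259  0.2507]
306 95 7 [ 0.6106 -0.1261  0.2507]
311 95 7 [ 0.6065 -0.1262  0.2511]
316 94 7 [ 0.6023 -0.1264  0.2616]
321 93 7 [ 0.5984 -0.1272  0.2616]
326 93 7 [ 0.5945 -0.1287  0.2633]
331 92 7 [ 0.5906 -0.1301  0.2615]
336 91 7 [ 0.5867 -0.1299  0.261 ]
341 90 7 [ 0.5827 -0.1289  0.261 ]
346 90 7 [ 0.5789 -0.1304  0.2613]
351 89 7 [ 0.5749 -0.1301  0.2606]
356 88 7 [ 0.571  -0.1314  0.2608]
361 88 7 [ 0.5675 -0.1316  0.2637]
366 87 7 [ 0.5636 -0.1323  0.2636]
```

View pics/d.png

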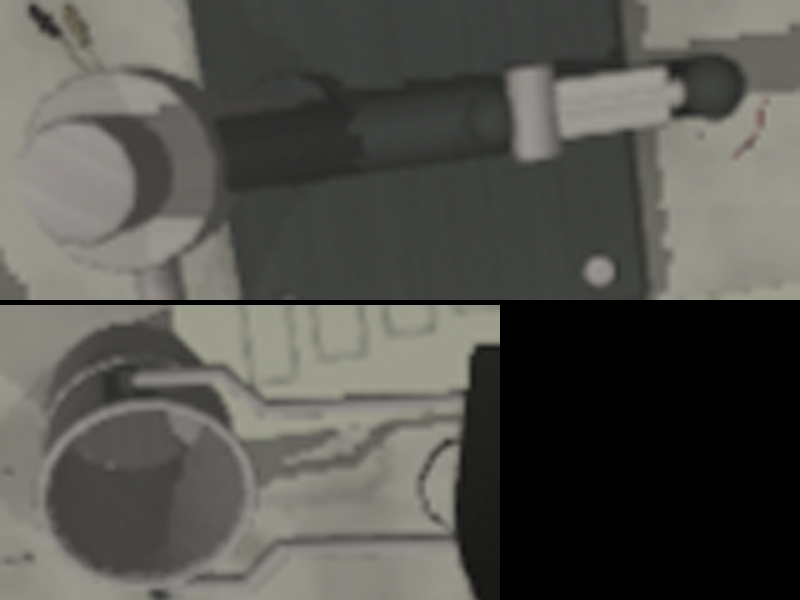

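The crop gives nose centre (712,88), gate pivot pin (532,112), post top (77,183), rim centre (150,491), inner leg kinks (265,405) and (280,545), and outer kinks (220,370) and (245,578). I'll fit the pail and bail jointly from both views and locate the stand.

```bash
cat > fit2.py <<'E'
from fitb import *
from scipy.spatial.transform import Rotation as Ro
z=np.load('pics/wrist.npz');w,x_,y_,z_=z['rot'];RT=Ro.from_quat([x_,y_,z_,w]).as_matrix()
c=vision.get_calibration('wrist');H=c['hand_eye'];K=c
def wp(P):
    t=RT.T@(P-z['pos']);q=H[:3,:3].T@(t-H[:3,3]);return np.array([K['fx']*q[0]/q[2]+K['cx'],K['fy']*q[1]/q[2]+K['cy']])
D=lambda u,v:np.array((325+u/5-.4,265+(v-305)/5-.4))
Dh=lambda u,v:np.array((220+u/5-.4,70+v/5-.4))
wpx=[(D(265,405),.043,-.027),(D(280,545),.043,.027),(D(220,370),.030,-.041),(D(245,578),.030,.041),(D(460,397),.080,-.027),(D(450,538),.080,.027)]
def g(q):
    x,y,yaw,a=q;c,s=np.cos(yaw),np.sin(yaw);r=list(f(q))
    for i,(p,l,b) in enumerate(wpx):
        X,Y=-l*np.cos(a),b
        e=wp(np.array([x+c*X-s*Y,y+s*X+c*Y,.056+l*np.sin(a)]))-p
        r+= list(e) if i<4 else [e[1]]
    return np.array(r+list(3*(wp(np.array([x,y,.062]))-D(150,491))))
s=least_squares(g,[.543,.203,.1,.1],loss='soft_l1');print(s.x,s.fun.round(1))
sp=[((.085,.288),Dh(77,183)),((-.011,None),Dh(712,88)),((.018,None),Dh(532,112))]
def k(q):
    x,y,yaw,zt=q;r=[]
    for (l,h),p in sp:
        zz=h if h else zt+(.035 if l<0 else .034)
        P=np.array([x+l*np.cos(yaw),y+l*np.sin(yaw),zz]);r+=list(wp(P)-p)
        if l>.05:r+=list(proj('scene',P)-np.array([350+415/8-.44,145+35/8-.44]))
    return np.array(r)
s=least_squares(k,[.577,-.13,.12,.229]);print(s.x,s.fun.round(2))
E
python3 fit2.py
```

```text
[0.5426 0.2043 0.1601 0.1612] [ 0.6 -1.  -0.1 -0.1  0.6  1.2 -0.5  1.   0.5  1.1 -1.7 -1.2  0.4 -0.2
  0.7 -0.5  0.3 -0.2  0.8  0.1  0.3  0.2 -1.8 -0.3]
[ 0.5763 -0.1308  0.1319  0.217 ] [-0.19 -0.13 -0.27 -0.28 -0.05 -0.08  0.23  0.1 ]
```

Both fits agree to about 2 mm:
- **Pail:** (0.543, 0.204), yaw 0.16, bail raised about 0.16.
- **Stand:** origin (0.576, -0.131), yaw 0.13, throat at about 0.229 from depth (weakly determined by the fit).

Next I'll move above the bail grip and turn the tool.

>>> jog_arm(deltas=[-0.024, 0.015, 0, 0.141, -0.048, 0.03, 0, 0.282, -0.072, 0.045, 0.02, 0.423, -0.096, 0.06, 0.05, 0.564, -0.12, 0.075, 0.08, 0.705, -0.144, 0.09, 0.11, 0.846, -0.168, 0.105, 0.14, 0.987, -0.192, 0.12, 0.17, 1.128, -0.215, 0.135, 0.19, 1.269, -0.239, 0.15, 0.2, 1.41, -0.239, 0.15, 0.2, 1.41, -0.239, 0.15, 0.2, 1.41])

```text
time_s: 2.0
eef_pos: [0.4491, 0.189, 0.1999]
tcp_rot: [-0.001, -0.082, 0.997, -0.001]
ft_force: [0.4, -0.2, -0.0]
width: 0.997
finger_force: 0.0
```

```bash
python3 - <<'E'
from h import *
p,d,s=grab('wrist');print(s['eef_pos'],s['tcp_rot'],s['qpos']);cv2.imwrite('pics/w2.png',p)
o=lambda u,v:(350+u/8-.44,145+v/8-.44)
O=np.array([.5763,-.1308,0]);y=.132;n=np.array([-np.sin(y),np.cos(y),0]);X=np.array([np.cos(y),np.sin(y),0])
for q in[(180,495),(140,345),(230,290),(210,475)]:
    P=onplane('scene',*o(*q),O,n);print(q,(P-O)@X,P[2])
E
```

```text
[0.4491 0.189  0.1999] [-0.001  -0.0819  0.9966 -0.0008] [ 0.8133 -0.2646 -0.2522 -0.0001 -1.5856 -2.2202]
(180, 495) 0.004503536777653422 0.2158694164076504
(140, 345) -0.013708173268349097 0.26263405422091357
(230, 290) 0.018768789074026147 0.2586371387064642
(210, 475) 0.01581455148155325 0.21445911139976326
```

View pics/w2.png

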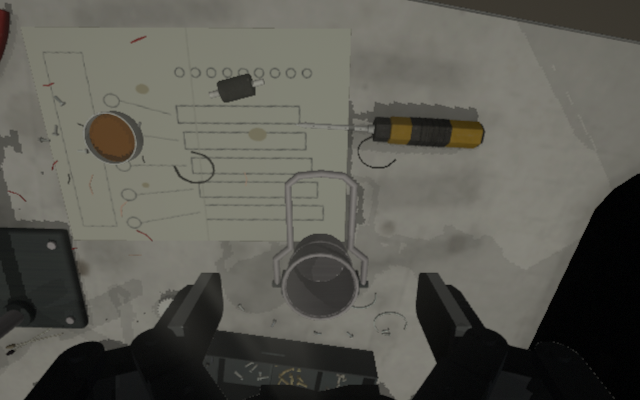

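The wrist view shows the bail centred and aligned with the tool: legs at u=289 and 353, bar at (321,175), rim centre (320,283). I'll check the bail's height with the depth data.

```bash
python3 - <<'E'
from h import *
z=np.load('pics/wrist.npz');d=z['d'];s=dict(eef_pos=z['pos'],tcp_rot=z['rot']);X=cloud('wrist',d,s)
for v in range(168,262,6):
    for a,b in((278,305),(340,368)) if v>186 else ((310,330),):
        q=X[v-1:v+2,a:b].reshape(-1,3);q=q[(q[:,2]>.04)&(q[:,2]<.13)]
        if len(q)>2: print(v,a,len(q),np.median(q,0))
q=X[245:320,275:365].reshape(-1,3);q=q[abs(q[:,2]-.062)<.0015];print(len(q),cv2.minEnclosingCircle((q[:,:2]*1000).astype(np.float32)))
E
```

```text
174 310 60 [0.4307 0.1868 0.0777]
192 278 21 [0.4505 0.1639 0.0745]
192 340 24 [0.4421 0.2167 0.0744]
198 278 21 [0.4561 0.1646 0.0739]
198 340 21 [0.4474 0.2174 0.0742]
204 278 22 [0.4615 0.166  0.0728]
204 340 21 [0.4527 0.2187 0.0728]
210 278 21 [0.4669 0.1668 0.0718]
210 340 22 [0.4584 0.2191 0.0717]
216 278 21 [0.4728 0.1674 0.0711]
216 340 21 [0.464  0.2202 0.071 ]
222 278 21 [0.4786 0.1682 0.0697]
222 340 21 [0.4696 0.2214 0.0702]
228 278 21 [0.4843 0.1698 0.0689]
228 340 20 [0.4758 0.2218 0.0691]
234 278 20 [0.4904 0.1704 0.0677]
234 340 21 [0.482  0.2232 0.0682]
240 278 21 [0.4966 0.1712 0.0675]
240 340 21 [0.4882 0.2243 0.0671]
246 278 21 [0.5029 0.172  0.0661]
246 340 21 [0.4944 0.2257 0.0661]
252 278 47 [0.5116 0.17   0.0643]
252 340 37 [0.4998 0.2306 0.0651]
258 278 46 [0.5168 0.18   0.0636]
258 340 51 [0.5064 0.2353 0.0631]
717 ((532.539306640625, 203.73330688476562), 46.8895378112793)
```

Depth gives bail_mid (0.4307, 0.187, 0.0747), bail angle about 0.16 and grip wire centre (0.4504, 0.190, 0.0716). That matches the fit, so I'll descend.

>>> jog_arm(deltas=[-0.001, 0.001, 0.04, -0.01, -0.0015, 0.0015, 0.08, -0.01, -0.0015, 0.0015, 0.115, -0.01, -0.0015, 0.0015, 0.135, -0.01, -0.0015, 0.0015, 0.144, -0.01, -0.0015, 0.0015, 0.144, -0.01, -0.0015, 0.0015, 0.144, -0.01])

```text
time_s: 2.75
eef_pos: [0.4521, 0.1908, 0.0587]
tcp_rot: [0.001, -0.085, 0.996, 0.0]
ft_force: [0.1, 1.1, 0.6]
width: 1.001
finger_force: 0.0
```

>>> jog_arm(deltas=[0, 0, 0, 0, 0, 0, 0, 0, 0, 0, 0, 0, 0, 0, 0, 0], jaw=0.063)

```text
time_s: 3.15
eef_pos: [0.4513, 0.1909, 0.0576]
tcp_rot: [0.0, -0.085, 0.996, 0.0]
ft_force: [-0.2, 0.2, -0.0]
width: 0.737
finger_force: 0.0
```

>>> jog_arm(deltas=[0, 0, 0, 0, 0, 0, 0, 0], jaw=0.061)

```text
time_s: 3.35
eef_pos: [0.4512, 0.1907, 0.0573]
tcp_rot: [-0.0, -0.085, 0.996, -0.0]
ft_force: [0.1, -0.2, -0.3]
width: 0.716
finger_force: 0.1
```

>>> jog_arm(deltas=[0, 0, 0, 0, 0, 0, 0, 0], jaw=0.0597)

```text
time_s: 3.55
eef_pos: [0.4512, 0.1907, 0.0573]
tcp_rot: [-0.0, -0.085, 0.996, -0.0]
ft_force: [-0.3, -0.7, 0.4]
width: 0.702
finger_force: 4.2
```

The jaw is compliant: about 4 N at 0.0597. I'll swing the bail up along its arc, checking midway.

>>> jog_arm(deltas=[-0.0012, 0, -0.006, 0, -0.003, 0, -0.0128, 0, -0.0055, 0, -0.019, 0, -0.0082, 0, -0.0259, 0, -0.0115, 0, -0.032, 0, -0.0152, 0, -0.0381, 0, -0.0195, 0, -0.0438, 0, -0.024, 0, -0.0491, 0, -0.029, 0, -0.054, 0, -0.0344, 0, -0.0587, 0, -0.0344, 0, -0.0587, 0])

```text
time_s: 4.65
eef_pos: [0.486, 0.1967, 0.1168]
tcp_rot: [0.0, -0.085, 0.996, 0.0]
ft_force: [-1.0, -1.3, 2.4]
width: 0.699
finger_force: 3.6
```

```bash
python3 - <<'E'
from h import *
p,d,s=grab('wrist');cv2.imwrite('pics/w3.png',p[120:360,180:460]);print(s['eef_pos'],s['ft_force'],s['finger_force'])
p2,d2,_=grab('scene');X=cloud('scene',d2)
a=cv2.resize(p2[130:240,185:295],None,fx=5,fy=5,interpolation=cv2.INTER_CUBIC)
c=np.zeros((550,800,3),np.uint8);c[:,:550]=a;c[:240,550:]=p[120:360,195:445];cv2.imwrite('pics/e.png',c)
E
```

```text
[0.486  0.1967 0.1168] [-0.9548 -1.3254  2.3935] 3.5529441785365634
```

View pics/e.png

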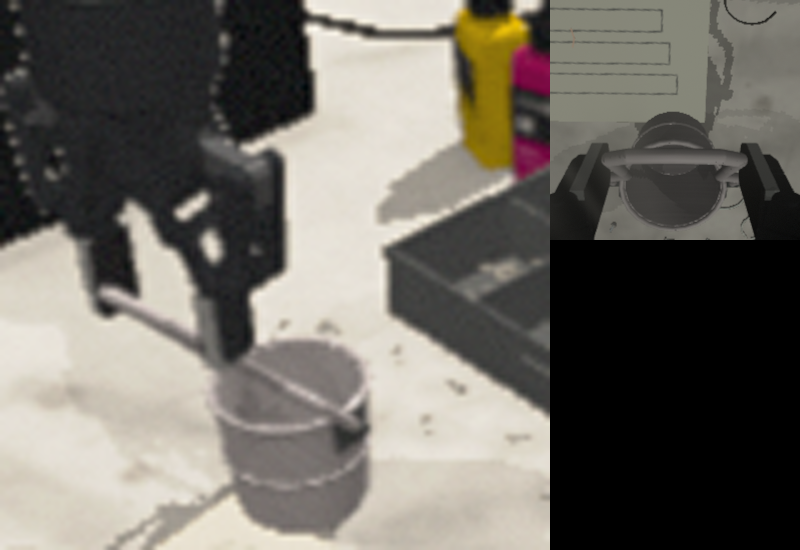

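The bail is swinging with the grip, from the jaws at (100,300) to its pivot at (350,420) in the crop, and the pail is still upright in place. I'll continue to upright.

>>> jog_arm(deltas=[-0.0057, 0, -0.0041, 0, -0.0116, 0, -0.0079, 0, -0.0179, 0, -0.0111, 0, -0.0243, 0, -0.0139, 0, -0.031, 0, -0.0161, 0, -0.0378, 0, -0.018, 0, -0.0448, 0, -0.0193, 0, -0.0518, 0, -0.0201, 0, -0.0584, 0, -0.0203, 0, -0.0584, 0, -0.0203, 0, -0.0584, 0, -0.0203, 0, -0.0584, 0, -0.0203, 0])

```text
time_s: 5.95
eef_pos: [0.5426, 0.2064, 0.1363]
tcp_rot: [0.0, -0.085, 0.996, -0.0]
ft_force: [0.9, -1.1, 2.8]
width: 0.701
finger_force: 3.5
```

```bash
python3 - <<'E'
from h import *
p,d,s=grab('wrist');print(s['eef_pos'],s['ft_force'],s['finger_force'],s['width'])
X=cloud('wrist',d,s)
for u in (300,320,340):
    q=X[:,u];m=(q[:,2]>.14)&(q[:,2]<.2);print(u,np.nonzero(m)[0][[0,-1]] if m.any() else 0,q[m][:].mean(0) if m.any() else 0, q[m][:,2].max() if m.any() else 0)
q=X.reshape(-1,3);q=q[(abs(q[:,2]-.062)<.002)&(abs(q[:,0]-.54)<.06)&(abs(q[:,1]-.2)<.06)];print(len(q),q.min(0),q.max(0))
q=X[:,250:390].reshape(-1,3);q=q[(q[:,2]>.066)&(q[:,2]<.2)&(np.hypot(q[:,0]-.54,q[:,1]-.2)<.05)]
for a in np.arange(.066,.19,.01):
    k=q[(q[:,2]>=a)&(q[:,2]<a+.01)]
    if len(k):print(round(a,3),len(k),k.mean(0))
E
```

```text
[0.5426 0.2064 0.1363] [ 0.8982 -1.146   2.7543] 3.5104313283227384 0.7010800550026253
300 [293 309] [0.5337 0.1985 0.1721] 0.17347181427801975
320 [294 310] [0.5323 0.2057 0.173 ] 0.1748343500295994
340 [293 309] [0.5311 0.2129 0.1724] 0.1739051576740393
1399 [0.506  0.1615 0.06  ] [0.5787 0.2507 0.064 ]
0.066 90 [0.5394 0.2052 0.0711]
0.076 91 [0.5383 0.2073 0.0806]
0.086 247 [0.5379 0.2099 0.092 ]
0.096 227 [0.5379 0.2048 0.0997]
0.106 158 [0.5362 0.2057 0.1111]
0.116 177 [0.5353 0.2058 0.1212]
0.126 211 [0.5346 0.2057 0.1311]
0.136 292 [0.5343 0.2068 0.1416]
0.146 496 [0.538  0.2067 0.1512]
0.156 367 [0.5322 0.2069 0.1621]
0.166 2141 [0.5324 0.2051 0.1714]
```

The bail is upright at about 1.5 rad, with the bar top at 0.1748. The wires sit about 8 mm off the pads' centre, so I'll open slightly, recentre and grip more firmly.

>>> jog_arm(deltas=[0, 0, 0, 0, 0, 0, 0, 0, 0.003, 0, 0, 0, 0.006, 0, 0, 0, 0.006, 0, 0, 0, 0.006, 0, 0, 0], jaw=0.063)

```text
time_s: 6.6
eef_pos: [0.5366, 0.2056, 0.1363]
tcp_rot: [0.0, -0.085, 0.996, 0.0]
ft_force: [0.5, -0.4, -0.6]
width: 0.737
finger_force: 0.0
```

>>> jog_arm(deltas=[0, 0, 0, 0, 0, 0, 0, 0, 0, 0, 0, 0, 0, 0, 0, 0], jaw=0.0585)

```text
time_s: 7.0
eef_pos: [0.5369, 0.2054, 0.1366]
tcp_rot: [0.0, -0.085, 0.996, -0.0]
ft_force: [-0.4, -0.8, 2.6]
width: 0.697
finger_force: 22.6
```

```bash
cat > bar.py <<'E'
from h import *
def bar(zlo,zhi):
    p,d,s=grab('wrist');X=cloud('wrist',d,s);T=np.array(s['eef_pos']);r=[]
    for u in range(290,350,4):
        q=X[150:400,u];q=q[(q[:,2]>T[2]+zlo)&(q[:,2]<T[2]+zhi)&(np.hypot(*(q[:,:2]-T[:2]).T)<.05)]
        if len(q): r.append([*q[q[:,2]>q[:,2].max()-.004].mean(0),q[:,2].max()])
    r=np.array(r);print('t',s['time_s'],'tcp',T,'f',s['ft_force'],s['finger_force'],s['width'])
    print('bar',np.median(r,0),'ends',r[0],r[-1]);return p,d,s,X
E
python3 -c "
from bar import *
bar(.02,.06)"
```

```text
t 7.0 tcp [0.5369 0.2054 0.1366] f [-0.3769 -0.8095  2.5865] 22.550636641681194 0.6965542467039694
bar [0.5298 0.2045 0.1723 0.1738] ends [0.5314 0.1942 0.1719 0.1734] [0.5281 0.2147 0.1719 0.1732]
```

Firm grip of about 22 N. Lift first, gently.

>>> jog_arm(deltas=[0, 0, -0.003, 0, 0, 0, -0.008, 0, 0, 0, -0.018, 0, 0, 0, -0.032, 0, 0, 0, -0.048, 0, 0, 0, -0.064, 0, 0, 0, -0.08, 0, 0, 0, -0.094, 0, 0, 0, -0.102, 0, 0, 0, -0.106, 0, 0, 0, -0.106, 0, 0, 0, -0.106, 0])

```text
time_s: 8.25
eef_pos: [0.5365, 0.2055, 0.2414]
tcp_rot: [-0.001, -0.085, 0.996, -0.0]
ft_force: [0.4, -0.4, -4.2]
width: 0.687
finger_force: 22.7
```

```bash
python3 -c "
from bar import *
bar(.02,.06)"
```

```text
t 8.25 tcp [0.5365 0.2055 0.2414] f [ 0.3873 -0.433  -4.1937] 22.697581853717566 0.6865553694244179
bar [0.5295 0.2046 0.277  0.2786] ends [0.5311 0.1943 0.2766 0.2782] [0.5279 0.2148 0.2764 0.2776]
```

Lift is good: no slip and a load of about 4 N. I'll carry it to in front of the hook's nose.

>>> jog_arm(deltas=[0.003, -0.004, 0, 0, 0.009, -0.012, 0, 0, 0.018, -0.025, 0, 0.005, 0.028, -0.042, 0, 0.01, 0.038, -0.062, 0, 0.015, 0.048, -0.083, 0, 0.02, 0.058, -0.104, 0, 0.025, 0.067, -0.126, -0.001, 0.03, 0.075, -0.148, -0.002, 0.03, 0.081, -0.17, -0.002, 0.03, 0.085, -0.191, -0.002, 0.03, 0.087, -0.212, -0.002, 0.03])

```text
time_s: 9.5
eef_pos: [0.486, -0.02, 0.2448]
tcp_rot: [0.001, -0.07, 0.998, 0.0]
ft_force: [0.1, 0.1, -4.0]
width: 0.691
finger_force: 22.7
```

>>> jog_arm(deltas=[0, -0.02, 0, 0, 0, -0.04, 0, 0, 0, -0.059, 0, 0, 0, -0.077, 0, 0, 0, -0.093, 0, 0, 0, -0.106, 0, 0, 0, -0.115, 0, 0, 0, -0.12, 0, 0, 0, -0.123, 0, 0, 0, -0.123, 0, 0, 0, -0.123, 0, 0, 0, -0.123, 0, 0])

```text
time_s: 10.7
eef_pos: [0.5044, -0.1396, 0.2443]
tcp_rot: [0.0, -0.071, 0.998, 0.0]
ft_force: [-0.3, 0.1, -4.4]
width: 0.686
finger_force: 22.8
```

```bash
python3 - <<'E'
from bar import *
p,d,s,X=bar(.02,.06);cv2.imwrite('pics/w4.png',p);print(s['tcp_rot'])
O=np.array([.5763,-.1308]);y=.132;R=np.array([[np.cos(y),np.sin(y)],[-np.sin(y),np.cos(y)]])
S=np.dstack([(X[...,:2]-O)@R.T,X[...,2]]);T=np.array(s['eef_pos'])
m=(S[...,2]>.22)&(S[...,2]<.3)&(abs(S[...,1])<.02)&(S[...,0]>-.03)&(S[...,0]<.07)&(d>.1)
q=S[m]
for a in np.arange(-.03,.07,.006):
    k=q[(q[:,0]>=a)&(q[:,0]<a+.006)]
    if len(k)>3:
        t=k[k[:,2]>np.percentile(k[:,2],95)-.003];print(round(a,3),len(k),t.mean(0),(k[:,1].min(),k[:,1].max()))
E
```

```text
t 10.7 tcp [ 0.5044 -0.1396  0.2443] f [-0.2602  0.1443 -4.3831] 22.758666314184666 0.6864166572572984
bar [ 0.4971 -0.1404  0.2799  0.2814] ends [ 0.4988 -0.1507  0.2792  0.2805] [ 0.496  -0.13    0.2796  0.2815]
[ 0.     -0.0706  0.9975  0.    ]
-0.018 647 [-0.0149  0.0002  0.2548] (np.float64(-0.004936891920034406), np.float64(0.004628458271626067))
-0.012 69 [-0.0113 -0.005   0.247 ] (np.float64(-0.005119639113189526), np.float64(0.004823525975707969))
```

View pics/w4.png

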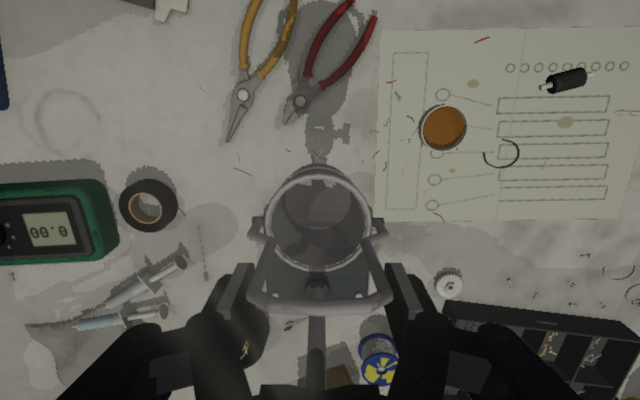

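The bar is in line with the hook: nose at (317,290), bar middle at (319,300), lateral error about 1 mm, and the bar about 11 mm above the nose. I'll slide in over the mouth.

>>> jog_arm(deltas=[-0.003, 0, 0, 0, -0.009, 0, 0, 0, -0.018, 0, 0, 0, -0.028, -0.001, 0, 0, -0.038, -0.001, 0, 0, -0.048, -0.001, 0, 0, -0.058, -0.001, 0, 0, -0.067, -0.001, 0, 0, -0.074, -0.001, 0, 0, -0.078, -0.001, 0, 0, -0.08, -0.001, 0, 0, -0.08, -0.001, 0, 0])

```text
time_s: 11.95
eef_pos: [0.5838, -0.1297, 0.2442]
tcp_rot: [-0.0, -0.07, 0.998, -0.0]
ft_force: [0.5, -0.2, -4.3]
width: 0.687
finger_force: 22.7
```

>>> jog_arm(deltas=[0, 0, 0, 0, 0, 0, 0, 0, 0, 0, 0, 0])

```text
time_s: 12.25
eef_pos: [0.5835, -0.1298, 0.2445]
tcp_rot: [0.0, -0.07, 0.998, -0.0]
ft_force: [-0.8, -0.2, -3.5]
width: 0.688
finger_force: 22.7
```

```bash
python3 - <<'E'
from bar import *
p,d,s,X=bar(.02,.06);print(s['tcp_rot'])
O=np.array([.5763,-.1308]);y=.132;R=np.array([[np.cos(y),np.sin(y)],[-np.sin(y),np.cos(y)]])
S=np.dstack([(X[...,:2]-O)@R.T,X[...,2]])
m=(S[...,2]>.2)&(S[...,2]<.3)&(abs(S[...,1])<.02)&(S[...,0]>-.03)&(S[...,0]<.07)&(d>.1);q=S[m]
for a in np.arange(-.03,.07,.005):
    k=q[(q[:,0]>=a)&(q[:,0]<a+.005)]
    if len(k)>3: print(round(a,3),len(k),k[:,2].min(),k[:,2].max(),k[:,1].min(),k[:,1].max())
v,u=np.nonzero(m);print(u.min(),u.max(),v.min(),v.max())
sp,sd,_=grab('scene')
c=np.zeros((600,800,3),np.uint8);a=cv2.resize(p[210:390,240:400],None,fx=3,fy=3);c[:540,:480]=a
b=cv2.resize(sp[140:280,340:420],None,fx=4,fy=4);c[:560,480:]=b;cv2.imwrite('pics/g.png',c)
E
```

```text
t 12.25 tcp [ 0.5835 -0.1298  0.2445] f [-0.7994 -0.154  -3.5032] 22.74773983284831 0.6876223428096463
bar [ 0.5765 -0.1306  0.2801  0.2815] ends [ 0.5778 -0.1409  0.2793  0.2805] [ 0.575  -0.1203  0.2794  0.2809]
[ 0.0001 -0.0703  0.9975 -0.    ]
-0.02 276 0.2352590433758156 0.2619551903846574 -0.0037191898939716163 0.003292462504608676
-0.015 531 0.23527983840005137 0.2646771724681315 -0.0050051001656184506 0.004918059392375331
-0.01 113 0.2586822818675789 0.26401361607960067 -0.004485446669846447 0.004685540505143895
-0.005 1201 0.2565364341818878 0.28268337802574295 -0.019908894606717253 0.01999333907349792
0.0 992 0.25818316698789756 0.28273149433778566 -0.01982922375272465 0.019854226907039342
0.005 222 0.22982237532193903 0.261786163599353 -0.004497415457936931 0.004772034595456484
0.01 19 0.23137579580025353 0.26040273995255236 -0.004475222152798405 0.004761146705157071
0.015 144 0.2609403772927076 0.2635631406052104 -0.006735032369972128 0.00690356377160998
0.02 159 0.2436596090399508 0.2622729627132505 -0.0067559709459001395 0.006472991396435942
0.025 45 0.2573076470398865 0.2614533892349319 -0.004706645497308283 0.004406056686882298
0.03 24 0.2457294004931986 0.25129802219989844 -0.005625410600074168 0.00579884657209821
0.035 183 0.24494281743509294 0.2513403893792846 -0.0056554089532942255 0.005922326396650588
0.04 204 0.244888429221257 0.25173203530091154 -0.0056725850579228436 0.0060093996696469545
0.045 185 0.24439819415743833 0.2523497320422519 -0.005691776760248199 0.006053242494045888
0.05 181 0.24592920022251455 0.2515815892441624 -0.005713804028316341 0.005627701880038812
0.055 172 0.24468510769158833 0.25138616527800517 -0.005786226369348206 0.0056751759451462765
0.06 179 0.24549676301322337 0.25145314139929836 -0.005769202589886022 0.005786581321687788
0.065 235 0.23822998970921952 0.2537457246053936 -0.007170735062744344 0.00749322926081732
264 371 222 390
```

View pics/g.png

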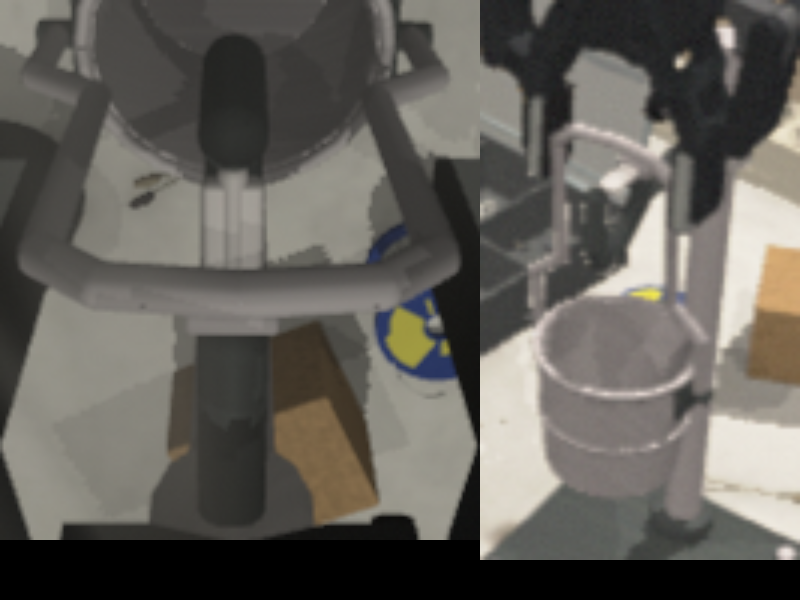

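The pictures show the bar straight above the gate (silver flap at (235,225) in the left crop), with the nose ahead and the pin behind. The bar is at stand x of about +1 mm with its centre about 14 mm above first touch. Lower gently.

>>> jog_arm(deltas=[-0.001, 0, 0.003, 0, -0.001, 0, 0.006, 0, -0.001, 0, 0.009, 0, -0.001, 0, 0.011, 0, -0.001, 0, 0.0125, 0, -0.001, 0, 0.014, 0, -0.001, 0, 0.0155, 0, -0.001, 0, 0.017, 0, -0.001, 0, 0.0185, 0, -0.001, 0, 0.0185, 0])

```text
time_s: 13.35
eef_pos: [0.5847, -0.1297, 0.2261]
tcp_rot: [0.0, -0.07, 0.998, -0.0]
ft_force: [-1.7, 0.9, -0.6]
width: 0.687
finger_force: 22.9
```

>>> jog_arm(deltas=[0, 0, 0.001, 0, 0, 0, 0.002, 0, 0, 0, 0.003, 0, 0, 0, 0.004, 0, 0, 0, 0.005, 0, 0, 0, 0.005, 0])

```text
time_s: 13.95
eef_pos: [0.5846, -0.1299, 0.221]
tcp_rot: [0.0, -0.07, 0.998, -0.0]
ft_force: [-0.1, 0.1, 2.7]
width: 0.686
finger_force: 23.1
```

>>> jog_arm(deltas=[0, 0, 0.001, 0, 0, 0, 0.002, 0, 0, 0, 0.003, 0, 0, 0, 0.003, 0])

```text
time_s: 14.35
eef_pos: [0.5844, -0.1298, 0.2176]
tcp_rot: [-0.0, -0.07, 0.998, -0.0]
ft_force: [-2.8, -1.3, 3.3]
width: 0.691
finger_force: 23.2
```

>>> jog_arm(deltas=[0, 0, 0.001, 0, 0, 0, 0.002, 0, 0, 0, 0.003, 0, 0, 0, 0.003, 0])

```text
time_s: 14.75
eef_pos: [0.5844, -0.1296, 0.2145]
tcp_rot: [-0.0, -0.07, 0.998, 0.0]
ft_force: [-3.9, -0.8, 2.3]
width: 0.694
finger_force: 23.2
```

>>> jog_arm(deltas=[0, 0, 0.001, 0, 0, 0, 0.002, 0, 0, 0, 0.002, 0])

```text
time_s: 15.05
eef_pos: [0.5843, -0.1296, 0.2124]
tcp_rot: [-0.001, -0.07, 0.998, 0.0]
ft_force: [-3.7, -0.4, 3.3]
width: 0.691
finger_force: 23.2
```

>>> jog_arm(deltas=[0, 0, 0.001, 0, 0, 0, 0.002, 0, 0, 0, 0.002, 0])

```text
time_s: 15.35
eef_pos: [0.5844, -0.1296, 0.2104]
tcp_rot: [-0.0, -0.07, 0.998, 0.0]
ft_force: [-5.2, -0.3, 2.1]
width: 0.689
finger_force: 23.2
```

```bash
python3 -c "
from bar import *
bar(.02,.06)"
```

```text
t 15.35 tcp [ 0.5844 -0.1296  0.2104] f [-5.1927 -0.2667  2.091 ] 23.193752635270357 0.6886905088441374
bar [ 0.5794 -0.1301  0.2611  0.263 ] ends [ 0.5784 -0.1407  0.2458  0.2474] [ 0.5759 -0.1201  0.2455  0.2464]
```

>>> jog_arm(deltas=[0, 0, 0.001, 0, 0, 0, 0.002, 0, 0, 0, 0.002, 0])

```text
time_s: 15.7
eef_pos: [0.5843, -0.1296, 0.2082]
tcp_rot: [-0.001, -0.07, 0.998, 0.0]
ft_force: [-5.0, -0.8, 1.0]
width: 0.687
finger_force: 23.1
```

>>> jog_arm(deltas=[0, 0, 0.001, 0, 0, 0, 0.002, 0, 0, 0, 0.002, 0])

```text
time_s: 16.0
eef_pos: [0.584, -0.1294, 0.2056]
tcp_rot: [-0.001, -0.07, 0.998, 0.0]
ft_force: [-7.1, -0.0, -1.3]
width: 0.689
finger_force: 23.0
```

>>> jog_arm(deltas=[0.001, 0, 0, 0, 0.0015, 0, 0.001, 0, 0.002, 0, 0.0015, 0])

```text
time_s: 16.3
eef_pos: [0.583, -0.1294, 0.2039]
tcp_rot: [-0.0, -0.07, 0.998, 0.0]
ft_force: [0.1, 0.8, -2.9]
width: 0.69
finger_force: 22.8
```

```bash
python3 - <<'E'
from bar import *
p,d,s,X=bar(.02,.06)
sp,sd,_=grab('scene')
c=np.zeros((600,800,3),np.uint8);a=cv2.resize(p[210:390,240:400],None,fx=3,fy=3);c[:540,:480]=a
b=cv2.resize(sp[150:220,350:414],None,fx=5,fy=5,interpolation=cv2.INTER_CUBIC);c[:350,480:]=b;cv2.imwrite('pics/k.png',c)
E
```

```text
t 16.3 tcp [ 0.583  -0.1294  0.2039] f [ 0.1213  0.7733 -2.9022] 22.76736818253994 0.6902070970489652
bar [ 0.5762 -0.1301  0.2597  0.2613] ends [ 0.5772 -0.1404  0.2391  0.2404] [ 0.5744 -0.1198  0.2389  0.2402]
```

View pics/k.png

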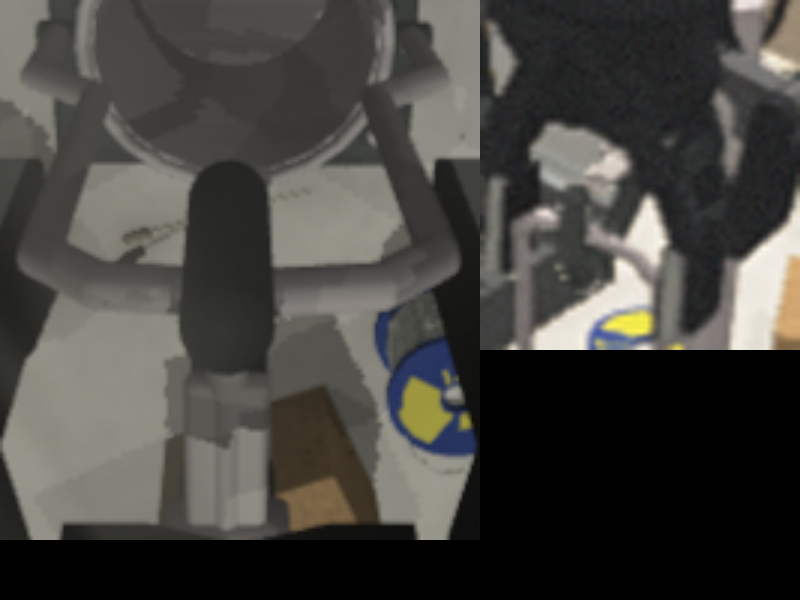

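The bar slipped through: the gate (silver) is shut above it at (230,450) in the left crop, and the horizontal force is gone. I'll lower onto the throat.

>>> jog_arm(deltas=[0.0005, 0, 0.001, 0, 0.001, 0, 0.002, 0, 0.0015, 0, 0.003, 0, 0.0015, 0, 0.004, 0, 0.0015, 0, 0.004, 0])

```text
time_s: 16.9
eef_pos: [0.5811, -0.1301, 0.2011]
tcp_rot: [-0.0, -0.07, 0.998, 0.0]
ft_force: [0.7, 0.1, -3.8]
width: 0.686
finger_force: 22.8
```

>>> jog_arm(deltas=[0, 0, 0.0005, 0, 0, 0, 0.001, 0, 0, 0, 0.001, 0])

```text
time_s: 17.2
eef_pos: [0.5812, -0.1301, 0.2002]
tcp_rot: [-0.0, -0.07, 0.998, -0.0]
ft_force: [0.1, 0.1, -3.3]
width: 0.692
finger_force: 22.8
```

>>> jog_arm(deltas=[0, 0, 0.0007, 0, 0, 0, 0.0014, 0, 0, 0, 0.002, 0, 0, 0, 0.002, 0])

```text
time_s: 17.6
eef_pos: [0.5816, -0.1301, 0.1988]
tcp_rot: [0.001, -0.07, 0.998, -0.0]
ft_force: [2.3, -0.3, -1.5]
width: 0.691
finger_force: 22.9
```

>>> jog_arm(deltas=[0, 0, 0.0005, 0, 0, 0, 0.001, 0, 0, 0, 0.001, 0])

```text
time_s: 17.9
eef_pos: [0.5817, -0.1302, 0.198]
tcp_rot: [0.001, -0.07, 0.998, -0.0]
ft_force: [2.8, -0.2, 1.9]
width: 0.69
finger_force: 23.1
```

Seated, with about 6 N on the hook. I'll relax the small side push, hold, and check.

>>> jog_arm(deltas=[-0.0008, 0, 0, 0, -0.0012, 0, 0, 0, -0.0012, 0, 0, 0, -0.0012, 0, 0, 0])

```text
time_s: 18.3
eef_pos: [0.5822, -0.1301, 0.1978]
tcp_rot: [-0.0, -0.07, 0.998, -0.0]
ft_force: [-2.3, 1.4, 4.7]
width: 0.692
finger_force: 23.3
```

```bash
python3 - <<'E'
from bar import *
p,d,s,X=bar(.02,.06)
O=np.array([.5763,-.1308]);y=.132;R=np.array([[np.cos(y),np.sin(y)],[-np.sin(y),np.cos(y)]])
S=np.dstack([(X[...,:2]-O)@R.T,X[...,2]])
m=(S[...,2]>.24)&(S[...,2]<.3)&(abs(S[...,1])<.005)&(S[...,0]>-.02)&(S[...,0]<.025);q=S[m]
for a in np.arange(-.02,.025,.005):
    k=q[(q[:,0]>=a)&(q[:,0]<a+.005)]
    if len(k)>3: print(round(a,3),len(k),k[:,2].max())
E
```

```text
t 18.3 tcp [ 0.5822 -0.1301  0.1978] f [-2.2841  1.4145  4.6521] 23.321789223700762 0.692087694049235
bar [ 0.5646 -0.1328  0.2554  0.257 ] ends [ 0.5766 -0.1412  0.233   0.2344] [ 0.574  -0.1205  0.2332  0.2352]
-0.02 640 0.26307193906227505
-0.015 1240 0.2647969029498646
-0.01 255 0.27687839875652587
-0.005 750 0.27579231247470304
0.0 393 0.2619223285932609
0.005 278 0.26179211311590217
```

>>> jog_arm(deltas=[0.0005, 0, -0.0005, 0, 0.0006, 0, -0.0008, 0, 0.0006, 0, -0.0008, 0])

```text
time_s: 18.65
eef_pos: [0.582, -0.1301, 0.1979]
tcp_rot: [0.0, -0.07, 0.998, -0.0]
ft_force: [1.5, -0.5, 1.4]
width: 0.69
finger_force: 23.2
```

Contact is now about 5.5 N with the gate shut. Release and rise straight up.

>>> jog_arm(deltas=[0, 0, 0, 0, 0, 0, 0, 0, 0, 0, 0, 0], jaw=0.061)

```text
time_s: 18.95
eef_pos: [0.5815, -0.1299, 0.1975]
tcp_rot: [-0.001, -0.07, 0.998, 0.0]
ft_force: [-0.7, -0.5, -0.5]
width: 0.716
finger_force: 0.0
```

>>> jog_arm(deltas=[0, 0, 0, 0, 0, 0, 0, 0, 0, 0, 0, 0, 0, 0, 0, 0], jaw=0.076)

```text
time_s: 19.35
eef_pos: [0.5818, -0.13, 0.1981]
tcp_rot: [-0.0, -0.07, 0.998, -0.0]
ft_force: [0.2, 0.0, 0.2]
width: 0.892
finger_force: 0.0
```

>>> jog_arm(deltas=[0, 0, -0.005, 0, 0, 0, -0.015, 0, 0, 0, -0.03, 0, 0, 0, -0.05, 0, 0, 0, -0.07, 0, 0, 0, -0.09, 0, 0, 0, -0.11, 0, 0, 0, -0.13, 0, 0, 0, -0.14, 0, 0, 0, -0.14, 0, 0, 0, -0.14, 0, 0, 0, -0.14, 0])

```text
time_s: 20.55
eef_pos: [0.5816, -0.1299, 0.3368]
tcp_rot: [-0.001, -0.07, 0.998, 0.0]
ft_force: [-0.5, -0.2, 0.6]
width: 0.89
finger_force: 0.0
```

```bash
python3 - <<'E'
from h import *
p,d,s=grab('wrist');X=cloud('wrist',d,s);print(s['time_s'],s['eef_pos'],s['ft_force'],s['finger_force'])
O=np.array([.5763,-.1308]);y=.132;R=np.array([[np.cos(y),np.sin(y)],[-np.sin(y),np.cos(y)]])
S=np.dstack([(X[...,:2]-O)@R.T,X[...,2]])
m=(abs(S[...,2]-.233)<.006)&(abs(S[...,1])>.008)&(abs(S[...,1])<.027)&(abs(S[...,0])<.02);print('bar',m.sum(),S[m].mean(0),S[m][:,1].min(),S[m][:,1].max())
m=(S[...,2]>.25)&(S[...,2]<.3)&(abs(S[...,1])<.005)&(S[...,0]>-.004)&(S[...,0]<.012);print('gate',m.sum(),np.median(S[m][:,2]) if m.any() else 0)
m=(abs(S[...,2]-.121)<.006)&(abs(S[...,0])<.06)&(abs(S[...,1])<.05);print('rim',S[m].min(0),S[m].max(0))
E
```

```text
20.55 [ 0.5816 -0.1299  0.3368] [-0.4554 -0.1584  0.6052] 0.0
bar 351 [-0.0003  0.0012  0.232 ] -0.024701344722919523 0.026978766635875652
gate 286 0.2602395776228634
rim [-0.037  -0.0452  0.115 ] [0.031  0.0458 0.127 ]
```

The bar is in the throat at x≈0, z≈0.23, and the gate is shut. I'll let any swing settle, then hand in.

>>> jog_arm(deltas=[0, 0, -0.02, 0, 0, 0, -0.02, 0, 0, 0, -0.02, 0, 0, 0, -0.02, 0, 0, 0, -0.02, 0, 0, 0, -0.02, 0, 0, 0, -0.02, 0, 0, 0, -0.02, 0, 0, 0, -0.02, 0, 0, 0, -0.02, 0, 0, 0, -0.02, 0, 0, 0, -0.02, 0])

```text
time_s: 21.8
eef_pos: [0.5818, -0.13, 0.3581]
tcp_rot: [-0.0, -0.07, 0.998, -0.0]
ft_force: [0.3, -0.5, -0.7]
width: 0.888
finger_force: 0.0
```

```bash
python3 - <<'E'
from h import *
f=[grab('scene')[0].astype(int) for _ in range(4)]
print([abs(f[i][190:300,330:440]-f[0][190:300,330:440]).mean() for i in(1,2,3)])
print(ticket.finish_job())
E
```

```text
[np.float64(1.8647382920110194), np.float64(2.4114325068870524), np.float64(2.81732782369146)]
the job is handed in; nothing more can be done
None
```

The pail hangs by its bail from the hook with the gate shut above it and the gripper clear. I handed the job in at about 22 s; no verdict came back, and my last frames did not prove it had stopped swinging.

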